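# Shut the vent box flap with the hook pole

## Robot

A 6-joint arm with a two-finger parallel gripper is mounted at the origin on a cart in front of the work surface, level with it; the furniture and walls round the work are solid. World frame = base frame: x ahead of the robot, y to its left, z up, the work surface at z = 0. Lengths are in m, angles in rad, forces in N, time in s.
With the tool pointing down it reaches from about 0.35 to 0.975 m from the base axis. Payload 17.4 kg.
Tool frame: the origin (TCP) lies midway between the tips of the shut fingers; the grasp point (between the pads) lies 19 mm behind it; z points along the fingers, y is the line along which they close (so a half turn about z gives the same grasp; the last joint's range is limited). The gripper opens to 85 mm and grips with 20 to 120 N. Pads are 22 mm wide; open, the fingers measure 114 mm over their backs; the gripper's body (76 mm by 85 mm) begins 54 mm behind the grasp point. The pads swing forward as they close: fully open they stand 13 mm farther back than shut.
Start: joints at [1.311, 0.116, 1.442, -0, 1.584, -0.038], TCP at [0.148, 0.658, 0.231] pointing down, gripper open.
Joint ranges: [-2.83, 2.83], [-0.83, 2.19], [0.07, 2.5], [-1.14, 4.28], [0.01, 3], [-2.97, 2.97]. Speed limits (rad/s): [1.89, 1.89, 2.22, 3.14, 3.14, 3.14].

## Interface

Orientations are given as [roll, pitch, yaw] about the fixed x, y, z axes, in that order (R = Rz(yaw) Ry(pitch) Rx(roll)).
In Python, from plant import * gives the robot as it stands.
- The arm moves only by the shell command python3 -m handwheel 'ROWS'. ROWS is JSON, a list of rows, each a list of 3 entries, a list of its own where there are three numbers: the shift along the tool's x, y, z scaled (see below), then the turn, a rotation vector about the tool's x, y, z scaled (see below), then the closure, from -1 (fully open) to 1 (shut). A call has 1 to 20 rows; each row is the pose to reach, as a shift and turn from the pose commanded when the call began, along the tool's axes at that moment; what a row does not reach only later rows make up. The controller multiplies each number of a shift by 0.3 m and each number of a turn by 90 degrees. A row lasts 1/12 s, in which the tool goes at most 41.7 mm and 7.16 degrees, less where a joint would pass 70% of its speed; a pose out of reach is approached as far as the arm can. A call with a number of a shift or a turn outside -1 to 1 is refused whole. A call with a gripper value outside its range is refused whole. The fingers move at their own pace and stop on an object; the grip force is fixed at half the most. Time passes only in rows, so rows that repeat a pose let the fingers close. It gives the time, the measured TCP pose, the force, the opening and the grip force at its end, in the units of the state.
- get_state(): the state, without advancing time (a new reading comes with each control period).
- get_image(name): name is "scene" or "top" or "wrist"; returns the picture (384x512x3 uint8, red, green, blue); there is no depth.
- camera_info(name): a dict with "K" (3x3 intrinsics, pixels), "camera_from_world" (4x4, takes a point from world to camera coordinates); the wrist camera has in their place "mount" (4x4, takes a point from camera to tool coordinates, whose origin is the TCP and whose axes are the flange's). Camera axes: x right, y down, z forward; pixel columns grow to the right and rows downward; lengths in m; the calibration is good to about 2 mm. A picture is of the moment at which its call begins: read the wrist's pose just before it. camera_info takes no time and is no camera call.
- finish_job(): hands the job in; it is judged then, once.
The state is a dict: "clock": time; "qpos": joint angles; "joint_vel": joint speeds; "tau": joint torques, N m; "tcp_pos": TCP position; "orientation": TCP orientation; "wrist_force": force on the tool from outside, world axes, zero at the start; "wrist_torque": the same for the moment, N m; "finger_gap": finger opening in m; "finger_force": force on a finger pad.
Only numpy, scipy, OpenCV 4.12 (cv2) and the standard library are available. Lean on these libraries where they do the work, as an engineer would, in place of code of your own. Each camera call takes 0.05 s, during which the arm holds its last target. There are 200 camera calls.

## Task

The tilting flap high in the front of the white vent box is open: take the hook pole from its cradle, drop its hook into the ring eye on the flap and pull the flap shut past its roller catch, then hold a firm pull of about 15 N on it for half a second so that the seal seats, never more than 25 N on the box or flap. Touch box and flap with the pole only, not with the hand. Then unhook and lay the pole gently back into both forks of its cradle, hook hanging down, leaving the flap shut and the other things on the bench where they are.

Things in the scene. Friction and masses are not known exactly. Their poses are not given: they have to be found in the camera images.
- vent: White sheet-metal vent box, fixed, 150 deep (x) x 200 wide (y) x 326 mm high, round duct collar on its roof. Origin: centre of its underside; x points from front to back (away from the robot at yaw 0), z up. Grey edging on its front ends 81 mm in front of the origin; lower edge of the lintel at z = 288 mm, opening 148 mm wide. The flap's hinge line runs along y at x = -75, z = 140 mm.
- flap (a joint): Tilt of the blue flap (154 x 148 x 8 mm), rad: 0 = upright, grows as its top tilts back into the box (to 0.45). It stays where left (1 to 3 N at the ring). Pulled out of the box's front it shuts: 0.09 rad before shut it meets a sprung roller catch (7 to 13 N at the ring), which then holds it on the seal, a firm stop; as the seal is worn, shut lies unseen at any tilt from 0 to 0.035.
- eye (a point): Centre of the brass ring eye, 65 mm out in front of the flap, 100 mm above the hinge: at tilt a it is, in the box's frame, at x = -75 + 100 sin a - 65 cos a, y = 0, z = 140 + 100 cos a + 65 sin a mm. Inner diameter 24, wire 6 mm. Ring flat (hole vertical) when shut; it tilts with the flap. Axes: x back through the flap, y along the hinge, z up along the hole.
- pole_grip (a point): Centre of the hook pole's black rubber grip (80 mm long, 16 x 16 mm, near the centre of mass), on the rod's axis. x: along the pole to the hook; z: up when the hook hangs down. The pole is a 10 mm round aluminium rod from 100 mm behind to 160 mm ahead of this point, a red ball (22 mm) at its butt; 130 to 210 g; loose in the cradle.
- pole_hook (a point): A point on the pole's hook: a straight steel prong, 7 mm thick, going straight down from the rod's axis 160 mm ahead of the grip centre. This point is 20 mm below the rod's axis; the rounded tip is 17.5 mm below this point. Axes as for pole_grip.
- cradle: Grey cradle fixed to the bench: plate 170 x 70 x 8 mm with two V-forks 62 mm before and behind its centre (10 mm thick, 40 mm wide at the mouth) that carry the rod on both sides of the grip. Origin: centre of its underside; x along the pole to the hook end. The seated rod's axis is 65 mm above the origin; the forks reach 81 mm up.
- pole: The whole hook pole (for its motion); origin and axes as pole_grip.
- beaker: Bystander: beaker 66 x 80 mm high, origin at its foot.
- bottle: Bystander: dark bottle 56 x 131 mm high, origin at its foot.
- jar: Bystander: beige lidded jar 57 x 67 mm high, origin at its foot.
- weight: Bystander: brass weight 29 x 44 mm high, origin at its foot.
- tape: Bystander: roll of tape 83 x 93 x 19 mm lying flat, origin underneath.
- level_block: Bystander: small level 18 x 70 x 20 mm, origin underneath.
- stopwatch: Bystander: round black stopwatch 73 x 58 x 14 mm, origin underneath.
Mind the look-alikes: they are no part of the job. What is shaped like the cradle but red is not meant.

How it is judged:
On the way, in this order (a step that is already met when the one before it is completed fails the run):
1. the hook's prong stands in the ring eye while the flap is still open (distance between pole_hook and eye below 0.016 m and value of joint flap above 0.12 rad), for 0.2 s.
2. the flap is shut past its catch and held on its seal by the hook in the eye, with a pull of more than 11 N (distance between pole_hook and eye below 0.024 m and value of joint flap below 0.045 rad and contact force between pole and vent above 11 N), for 0.3 s.
3. the pole is unhooked and clear of the eye, the flap still shut (distance between pole_hook and eye above 0.06 m and value of joint flap below 0.045 rad), for 0.1 s.
At the end, for the whole second after the job is handed in: The flap is shut on its seal behind the catch (tilt under 0.045 rad); the pole rests in both forks of its cradle (grip centre within 22 mm along and 5 mm across the cradle, rod axis 60 to 69 mm above the cradle's underside, aligned within 0.08 rad), hook hanging down within 0.5 rad, at rest (value of joint flap below 0.045 rad and x of pole_grip in the frame of cradle between -0.022 and 0.022 m and y of pole_grip in the frame of cradle between -0.005 and 0.005 m and z of pole_grip in the frame of cradle between 0.06 and 0.069 m and angle between the x axis of pole_grip and the x axis of cradle, either way round below 0.08 rad and angle between pole_grip's own z axis and vertical below 0.5 rad and linear speed of pole below 0.03 m/s and angular speed of pole below 0.3 rad/s); the robot touches nothing.
It fails at once if the pole presses or pulls on the vent box or flap with more than 25 N (contact force between pole and vent above 25 N).
It fails at once if the hand or arm touches the vent box or flap (contact force between any of the fingers, the arm and vent above 1 N).
It fails at once if the pole is slammed or rammed into the cradle with more than 80 N (contact force between pole and cradle above 80 N).
It fails at once if a bystander is moved by more than 20 mm (distance of any of beaker, bottle, jar, weight, tape, level_block, stopwatch from where it was at the start of the episode above 0.02 m).
It also fails if it takes over 72 s, if anything falls off the work surface, if the arm or the gripper's body presses on something with over 40 N, if the wrist force passes 120 N, or if a joint passes its speed limit or range.

## Working session

There is one attempt and no reset: what is moved stays moved. The work goes in short steps, Python scripts to look and compute and a shell command to move; the robot and the scene stay as the last step left them, time stands still between calls to the robot, and variables do not carry over. Pictures are saved under pics/ and viewed, at most 10 in all, crops included, and the job is handed in when it is done.

```bash
mkdir -p pics; ls; python3 - <<'E'
from plant import *
import cv2,numpy as np
print(get_state())
for n in("scene","top","wrist"):
    im=get_image(n); cv2.imwrite(f"pics/{n}0.png",im[:,:,::-1]); i=camera_info(n); print(n,{k:np.round(v,4).tolist() if not isinstance(v,str) else v for k,v in i.items()})
a=[cv2.imread(f"pics/{n}0.png") for n in("scene","top")]
E
```

```text
pics
{'clock': 0.0, 'qpos': array([ 1.31118640e+00,  1.16469674e-01,  1.44231344e+00, -6.08883431e-06,
        1.58403064e+00, -3.78054267e-02]), 'joint_vel': array([-0.00089325, -0.00074584, -0.00111759, -0.00118647,  0.00082276,
       -0.00013665]), 'tau': array([ 1.14393039e-03, -7.31974840e+01, -6.32496643e+01, -6.53588032e-06,
        6.13283162e-03, -1.16760268e-05]), 'tcp_pos': array([0.14845129, 0.65824932, 0.23054327]), 'orientation': array([-3.14037219e+00, -4.00693658e-05,  2.91978805e+00]), 'wrist_force': array([-0.42095432,  0.27164201, -0.08341301]), 'wrist_torque': array([ 0.00937242,  0.05150135, -0.00811736]), 'finger_force': 0.0, 'finger_gap': 0.08563484574262561}
scene {'K': [[473.5879, 0.0, 247.3941], [0.0, 473.5879, 190.2164], [0.0, 0.0, 1.0]], 'camera_from_world': [[0.7751, -0.6316, 0.0192, -0.4551], [-0.4159, -0.5328, -0.737, 0.3975], [0.4757, 0.5633, -0.6756, 1.2321], [0.0, 0.0, 0.0, 1.0]]}
top {'K': [[349.9099, 0.0, 260.0759], [0.0, 349.9099, 193.259], [0.0, 0.0, 1.0]], 'camera_from_world': [[-0.0087, -0.9998, -0.0152, 0.0301], [-0.9977, 0.0097, -0.0678, 0.6166], [0.0679, 0.0145, -0.9976, 1.3164], [0.0, 0.0, 0.0, 1.0]]}
wrist {'K': [[332.5376, 0.0, 255.4456], [0.0, 332.5376, 188.302], [0.0, 0.0, 1.0]], 'mount': [[0.0008, -0.9622, -0.2722, 0.0694], [1.0, 0.0007, 0.0004, -0.0007], [-0.0002, -0.2722, 0.9622, -0.1423], [0.0, 0.0, 0.0, 1.0]]}
```

View pics/scene0.png

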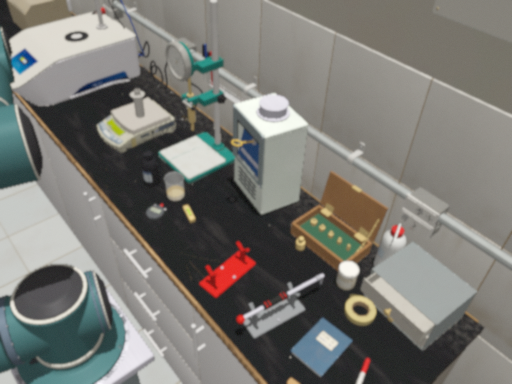

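View pics/top0.png

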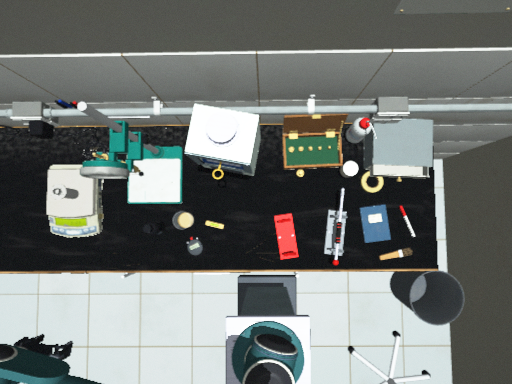

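```bash
cat > h.py <<'E'
from plant import *
import cv2,numpy as np
from scipy.spatial.transform import Rotation as Ro
def cam(n,st=None):
    i=camera_info(n);K=np.array(i["K"])
    if n=="wrist":
        st=st or get_state(); T=np.eye(4);T[:3,:3]=Ro.from_euler("xyz",st["orientation"]).as_matrix();T[:3,3]=st["tcp_pos"]
        C=T@np.array(i["mount"])
    else: C=np.linalg.inv(np.array(i["camera_from_world"]))
    return K,C
def ray(c,u,v):
    K,C=c; d=C[:3,:3]@np.linalg.solve(K,[u,v,1.]); return C[:3,3],d/np.linalg.norm(d)
def onz(c,u,v,z):
    o,d=ray(c,u,v); return o+d*(z-o[2])/d[2]
def proj(c,p):
    K,C=c; q=K@(C[:3,:3].T@(np.asarray(p)-C[:3,3])); return q[:2]/q[2]
def tri(c1,p1,c2,p2):
    o1,d1=ray(c1,*p1);o2,d2=ray(c2,*p2)
    s=np.linalg.lstsq(np.c_[d1,-d2],o2-o1,rcond=None)[0]; a=o1+s[0]*d1;b=o2+s[1]*d2
    return (a+b)/2,np.linalg.norm(a-b)
E
python3 - <<'E'
from h import *
t=cv2.imread("pics/top0.png");s=cv2.imread("pics/scene0.png")
r=lambda im,x,y,w,h:cv2.resize(im[y:y+h,x:x+w],(400,300),interpolation=cv2.INTER_CUBIC)
cv2.imwrite("pics/c1.png",np.vstack([np.hstack([r(t,175,95,100,75+15)if 0 else r(t,175,100,120,90),r(t,280,180,120,90)]),np.hstack([r(s,215,90,120,90),r(s,220,255,120,90)])]))
ct,cs=cam("top"),cam("scene")
print("ball",tri(ct,(335.5,262),cs,(241,319)),"eye",tri(ct,(218,173),cs,(236,142)))
print("ballz",onz(ct,335.5,262,.065),"tip",onz(ct,342.5,189,.065))
E
```

```text
ball (array([ 0.36108418, -0.2486185 ,  0.06528121]), np.float64(0.0010370520996196891)) eye (array([0.6649405 , 0.15533932, 0.25416292]), np.float64(0.004484597699025401))
ballz [ 0.36063971 -0.24835407  0.065     ] tip [ 0.62663878 -0.28027905  0.065     ]
```

View pics/c1.png

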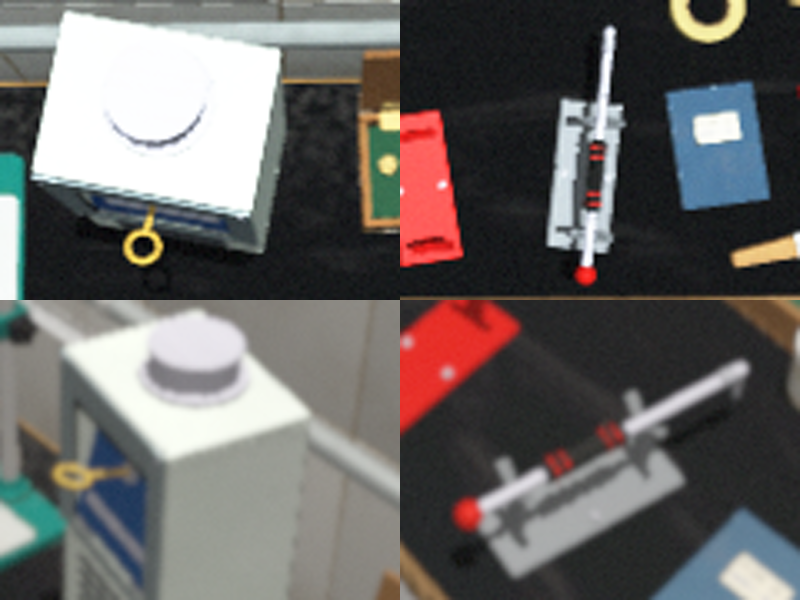

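```bash
python3 - <<'E'
from h import *
ct,cs=cam("top"),cam("scene")
P=[onz(ct,u,v,.326)[:2] for u,v in[(194.5,103.6),(259,114.4),(250,163.9),(185.5,153.4)]] # BL BR FR FL
P=np.array(P);print(P.round(3)); c=P.mean(0);print("c",c,"w",np.linalg.norm(P[2]-P[3]),np.linalg.norm(P[0]-P[1]),"d",np.linalg.norm(P[0]-P[3]),np.linalg.norm(P[1]-P[2]))
f=P[3]-P[2]+P[0]-P[1]; yaw=np.arctan2(-f[0],f[1]);print("yaw",yaw)
e,g=tri(ct,(217.9,173.2),cs,(236.9,142.8));print("eye",e,g)
R=np.array([[np.cos(yaw),-np.sin(yaw)],[np.sin(yaw),np.cos(yaw)]]);print("eye in box",(R.T@(e[:2]-c)).round(4),e[2])
for a in(.2,.25,.3,.35,.4,.45):print(a,-75+100*np.sin(a)-65*np.cos(a),140+100*np.cos(a)+65*np.sin(a))
b=onz(ct,335.5,262.5,.065);t=onz(ct,343,189.6,.065);gr=onz(ct,338.5,233.1,.07)
d=(t-b)/np.linalg.norm(t-b);print("pole",b,t,gr,np.linalg.norm(t-b),"yaw",np.arctan2(d[1],d[0]), "grip from tip",t-d*.162)
s=get_state();print(Ro.from_euler("xyz",s["orientation"]).as_matrix().round(3))
E
```

```text
[[0.869 0.215]
 [0.833 0.021]
 [0.684 0.049]
 [0.717 0.241]]
c [0.77562929 0.13164429] w 0.1951548272246244 0.19715161093195205 d 0.1534098984489784 0.1517640883005846
yaw -0.1777067095903174
eye [0.66612033 0.15509414 0.25065436] 0.0010478949809832898
eye in box [-0.1119  0.0037] 0.25065435521159496
0.2 -118.83739448017458 250.92016428580314
0.25 -113.23891148573962 252.97249952260847
0.3 -107.54485112703043 254.74246234554766
0.35 -101.76944558953448 256.2256287693422
0.4 -95.92713037932248 257.4182916503508
0.45 -90.03250824180097 258.3174699524977
pole [ 0.35884164 -0.24831221  0.065     ] [ 0.62440221 -0.28206113  0.065     ] [ 0.46530318 -0.26068862  0.07      ] 0.2676964843660901 yaw -0.12640798038841677 grip from tip [ 0.46369479 -0.26163753  0.065     ]
[[-0.976  0.22  -0.   ]
 [ 0.22   0.976 -0.001]
 [ 0.    -0.001 -1.   ]]
```

```bash
cat >> h.py <<'E'
def go(pos,Rt=None,st=None):
    st=st or get_state();R=Ro.from_euler("xyz",st["orientation"])
    d=R.inv().apply(np.asarray(pos)-st["tcp_pos"]); w=(R.inv()*Rt).as_rotvec() if Rt is not None else np.zeros(3)
    print("shift",(d/.3).round(4),"turn",(w/(np.pi/2)).round(4),"rows",np.linalg.norm(d)/.0417,np.degrees(np.linalg.norm(w))/7.16)
def down(yaw): return Ro.from_euler("xyz",[np.pi,0,np.pi+yaw])
E
python3 - <<'E'
from h import *
go([.42,.2,.26],down(-.126)); go([.455,-.26,.22],down(-.126))
E
```

```text
shift [-1.219  -1.2914 -0.0964] turn [-0.0006 -0.     -0.061 ] rows 12.79448994272915 0.7663609734399544
shift [-1.67   -2.7614  0.0382] turn [-0.0006 -0.     -0.061 ] rows 23.218239593822368 0.7663609734399544
```

```bash
R='[[-0.92,-0.97,-0.08],[0,0,-0.061],-1]'; python3 -m handwheel '[[[-0.92,-0.97,-0.08],[0,0,-0.061],-1],[[-0.92,-0.97,-0.08],[0,0,-0.061],-1],[[-0.92,-0.97,-0.08],[0,0,-0.061],-1],[[-0.92,-0.97,-0.08],[0,0,-0.061],-1],[[-0.92,-0.97,-0.08],[0,0,-0.061],-1],[[-0.92,-0.97,-0.08],[0,0,-0.061],-1],[[-0.92,-0.97,-0.08],[0,0,-0.061],-1],[[-0.92,-0.97,-0.08],[0,0,-0.061],-1],[[-0.92,-0.97,-0.08],[0,0,-0.061],-1],[[-0.92,-0.97,-0.08],[0,0,-0.061],-1],[[-0.92,-0.97,-0.08],[0,0,-0.061],-1],[[-0.92,-0.97,-0.08],[0,0,-0.061],-1]]'
python3 - <<'E'
from h import *
go([.455,-.26,.22],down(-.126))
E
```

```text
clock: 1.15
tcp_pos: [0.3543, 0.3129, 0.2555]
orientation: [3.141, 0.0, 3.013]
wrist_force: [0.3, 0.0, -1.1]
finger_gap: 0.0855
finger_force: 0.0
shift [-0.578  -1.8509  0.1176] turn [ 0.0003  0.0002 -0.0017] rows 13.975614511433402 0.02208025743945525
```

```bash
python3 -m handwheel '[[[-0.3,-0.96,0],[0,0,0],-1],[[-0.3,-0.96,0],[0,0,0],-1],[[-0.3,-0.96,0],[0,0,0],-1],[[-0.3,-0.96,0],[0,0,0],-1],[[-0.3,-0.96,0],[0,0,0],-1],[[-0.3,-0.96,0],[0,0,0],-1],[[-0.3,-0.96,0],[0,0,0],-1],[[-0.3,-0.96,0],[0,0,0],-1]]' && python3 -m handwheel '[[[-0.28,-0.89,0.118],[0,0,0],-1],[[-0.28,-0.89,0.118],[0,0,0],-1],[[-0.28,-0.89,0.118],[0,0,0],-1],[[-0.28,-0.89,0.118],[0,0,0],-1],[[-0.28,-0.89,0.118],[0,0,0],-1],[[-0.28,-0.89,0.118],[0,0,0],-1],[[-0.28,-0.89,0.118],[0,0,0],-1],[[-0.28,-0.89,0.118],[0,0,0],-1],[[-0.28,-0.89,0.118],[0,0,0],-1],[[-0.28,-0.89,0.118],[0,0,0],-1]]'
python3 - <<'E'
from h import *
s=get_state();im=get_image("wrist");cv2.imwrite("pics/w1.png",im[:,:,::-1])
c=cam("wrist",s);print(s["tcp_pos"],s["orientation"])
for n,p in[("grip",[.4645,-.261,.065]),("ball",[.359,-.248,.065]),("tip",[.624,-.282,.065])]:print(n,proj(c,p))
E
```

```text
clock: 1.82
tcp_pos: [0.4072, 0.0134, 0.2551]
orientation: [-3.141, 0.0, 3.013]
wrist_force: [-0.8, 0.3, -0.5]
finger_gap: 0.0856
finger_force: 0.0
clock: 2.65
tcp_pos: [0.4571, -0.2576, 0.2196]
orientation: [3.141, -0.001, 3.016]
wrist_force: [0.2, -0.0, -0.2]
finger_gap: 0.0851
finger_force: 0.0
[ 0.45707794 -0.25758581  0.21960464] [ 3.14094908e+00 -5.93896169e-04  3.01629454e+00]
grip [253.24269808 181.36222474]
ball [252.76828521  58.19619147]
tip [252.54422755 329.15175981]
```

View pics/w1.png

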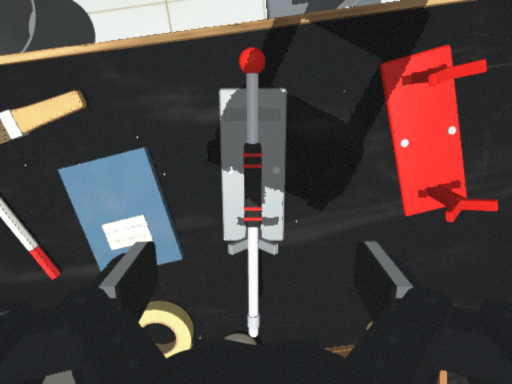

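```bash
python3 - <<'E'
from h import *
c=cam("wrist"); print("cradle",onz(c,253.3,164,.008),"grip",onz(c,253,185.5,.068),"tip",onz(c,253,333,.065), "ball",onz(c,252.3,61,.065))
go([.467,-.2613,.046],down(-.126))
E
```

```text
cradle [ 0.46005213 -0.26047894  0.008     ] grip [ 0.46774413 -0.26137998  0.068     ] tip [ 0.62924932 -0.28183275  0.065     ] ball [ 0.36116848 -0.24850789  0.065     ]
shift [-0.0345 -0.0093  0.5797] turn [ 0.0002 -0.      0.0009] rows 4.178755731996868 0.011431803557951332
```

```bash
python3 -m handwheel '[[[-0.034,-0.009,0.15],[0,0,0],-1],[[-0.034,-0.009,0.25],[0,0,0],-1],[[-0.034,-0.009,0.35],[0,0,0],-1],[[-0.034,-0.009,0.45],[0,0,0],-1],[[-0.034,-0.009,0.53],[0,0,0],-1],[[-0.034,-0.009,0.58],[0,0,0],-1],[[-0.034,-0.009,0.58],[0,0,0],-1],[[-0.034,-0.009,0.58],[0,0,0],-1]]' && python3 -m handwheel '[[[0,0,0],[0,0,0],0.3],[[0,0,0],[0,0,0],0.5],[[0,0,0],[0,0,0],1],[[0,0,0],[0,0,0],1],[[0,0,0],[0,0,0],1],[[0,0,0],[0,0,0],1],[[0,0,0],[0,0,0],1],[[0,0,0],[0,0,0],1],[[0,0,0],[0,0,0],1],[[0,0,0],[0,0,0],1],[[0,0,0],[0,0,0],1],[[0,0,0],[0,0,0],1]]'
```

```text
clock: 3.37
tcp_pos: [0.4666, -0.2614, 0.0463]
orientation: [3.141, -0.0, 3.017]
wrist_force: [0.5, 0.0, 1.5]
finger_gap: 0.0854
finger_force: 0.0
clock: 4.37
tcp_pos: [0.4666, -0.2617, 0.0464]
orientation: [3.14, 0.0, 3.016]
wrist_force: [-0.8, 10.3, 6.7]
finger_gap: 0.0151
finger_force: 58.8
```

```bash
python3 -m handwheel '[[[0,0,-0.03],[0,0,0],1],[[0,0,-0.08],[0,0,0],1],[[0,0,-0.16],[0,0,0],1],[[0,0,-0.26],[0,0,0],1],[[0,0,-0.38],[0,0,0],1],[[0,0,-0.5],[0,0,0],1],[[0,0,-0.62],[0,0,0],1],[[0,0,-0.74],[0,0,0],1],[[0,0,-0.84],[0,0,0],1],[[0,0,-0.92],[0,0,0],1],[[0,0,-0.963],[0,0,0],1],[[0,0,-0.963],[0,0,0],1],[[0,0,-0.963],[0,0,0],1]]'
python3 - <<'E'
from h import *
go([.468,.188,.335],down(-.178))
E
```

```text
clock: 5.45
tcp_pos: [0.4663, -0.2626, 0.3341]
orientation: [3.142, -0.0, 3.016]
wrist_force: [0.2, -0.1, -2.7]
finger_gap: 0.015
finger_force: 58.9
shift [ 0.1834  1.4908 -0.003 ] turn [ 0.     -0.0002  0.033 ] rows 10.80605873295826 0.4154356042182105
```

```bash
python3 -m handwheel '[[[0.02,0.07,0],[0,0,0],1],[[0.05,0.17,0],[0,0,0.01],1],[[0.08,0.28,0],[0,0,0.02],1],[[0.1,0.4,0],[0,0,0.033],1],[[0.1,0.52,0],[0,0,0.033],1],[[0.1,0.64,0],[0,0,0.033],1],[[0.1,0.75,0],[0,0,0.033],1],[[0.1,0.75,0],[0,0,0.033],1]]' && python3 -m handwheel '[[[0.1,0.12,0],[0,0,0],1],[[0.1,0.24,0],[0,0,0],1],[[0.1,0.36,0],[0,0,0],1],[[0.1,0.48,0],[0,0,0],1],[[0.1,0.58,0],[0,0,0],1],[[0.1,0.66,0],[0,0,0],1],[[0.1,0.72,0],[0,0,0],1],[[0.1,0.74,0],[0,0,0],1],[[0.1,0.74,0],[0,0,0],1]]'
python3 - <<'E'
from h import *
print(get_state()["tcp_pos"])
go([.468,.188,.335],down(-.178))
t=get_image("top")[:,:,::-1];s=get_image("scene")[:,:,::-1];w=get_image("wrist")[:,:,::-1]
for n,i in(("t2",t),("s2",s),("w2",w)):cv2.imwrite(f"pics/{n}.png",i)
r=lambda im,x,y,w,h:cv2.resize(im[y:y+h,x:x+w],(400,300),interpolation=cv2.INTER_CUBIC)
cv2.imwrite("pics/c2.png",np.vstack([np.hstack([r(t,160,130,120,90),r(s,190,100,80,60)]),np.hstack([r(w,0,0,512,384),r(w,180,250,160,120)])]))
E
```

```text
clock: 6.12
tcp_pos: [0.4648, -0.0312, 0.3326]
orientation: [3.14, -0.003, 2.968]
wrist_force: [-0.1, 0.5, -2.2]
finger_gap: 0.0147
finger_force: 59.1
clock: 6.87
tcp_pos: [0.4745, 0.1889, 0.3326]
orientation: [-3.14, -0.003, 2.965]
wrist_force: [0.0, -1.0, -2.2]
finger_gap: 0.0147
finger_force: 59.3
[0.47449078 0.18894945 0.33261953]
shift [ 0.0208 -0.0069 -0.0079] turn [-0.001  -0.0017  0.0011] rows 0.16734823796033127 0.02865013036824601
```

View pics/c2.png

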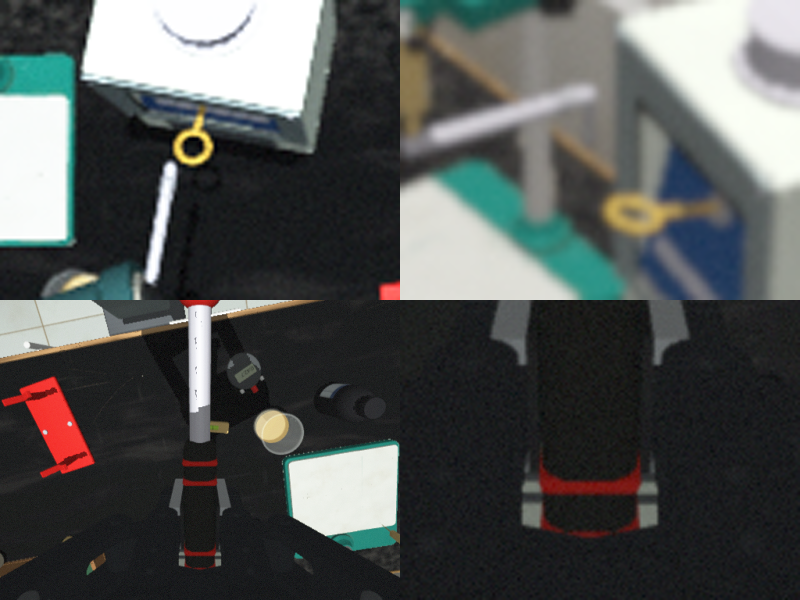

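```bash
python3 - <<'E'
from h import *
s=cv2.imread("pics/s2.png");t=cv2.imread("pics/t2.png")
r=lambda im,x,y,w,h:cv2.normalize(cv2.resize(im[y:y+h,x:x+w],(400,400),interpolation=cv2.INTER_CUBIC),None,0,255,cv2.NORM_MINMAX)
cv2.imwrite("pics/c3.png",np.hstack([r(s,210,105,40,40),r(t,195,160,40,40)]))
ct,cs=cam("top"),cam("scene")
print("tip",tri(ct,(210.7,179.5),cs,(228,118.8)));print("eye",tri(ct,(217.9,174.1),cs,(236.8,142.6)))
st=get_state();p=st["tcp_pos"];y=-.177;d=np.array([np.cos(y),np.sin(y),0]);h=p+d*.161+[0,0,.019]
print("pred rod end",h,"prong tip",h-[0,0,.0375],"pix",proj(cs,h),proj(cs,h-[0,0,.0375]),proj(ct,h))
E
```

```text
tip (array([0.636503  , 0.16220521, 0.34762168]), np.float64(0.0011844829531234922))
eye (array([0.6637244 , 0.15416795, 0.25305063]), np.float64(0.000931456529388247))
pred rod end [0.63302286 0.15895676 0.3531612 ] prong tip [0.63302286 0.15895676 0.3156612 ] pix [227.51128839 118.11629105] [227.62729226 128.6988    ] [211.6480311  180.31998902]
```

View pics/c3.png

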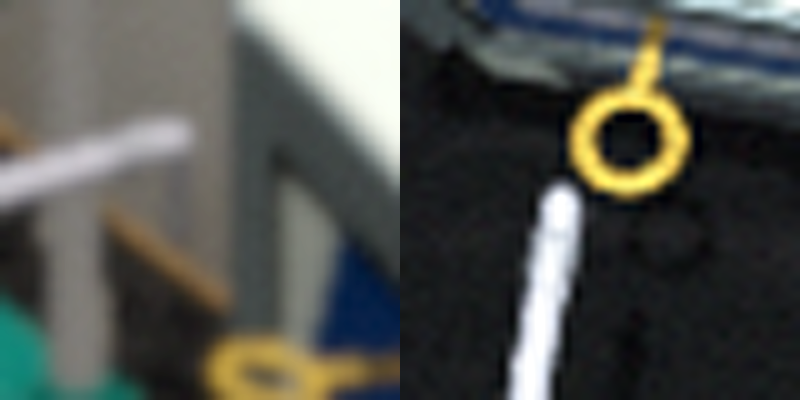

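```bash
python3 - <<'E'
from h import *
go([.5062,.1824,.285],down(-.178))
E
```

```text
shift [-0.1069  0.0028  0.1638] turn [-0.0004 -0.0004 -0.0003] rows 1.407195780723708 0.008615661330889604
```

```bash
python3 -m handwheel '[[[-0.04,0,0],[0,0,0],1],[[-0.08,0,0],[0,0,0],1],[[-0.107,0.003,0.02],[0,0,0],1],[[-0.107,0.003,0.06],[0,0,0],1],[[-0.107,0.003,0.1],[0,0,0],1],[[-0.107,0.003,0.14],[0,0,0],1],[[-0.107,0.003,0.162],[0,0,0],1],[[-0.107,0.003,0.162],[0,0,0],1],[[-0.107,0.003,0.162],[0,0,0],1]]'
python3 - <<'E'
from h import *
go([.5062,.1824,.285],down(-.178))
t=get_image("top")[:,:,::-1];s=get_image("scene")[:,:,::-1]
cv2.imwrite("pics/t3.png",t);cv2.imwrite("pics/s3.png",s)
r=lambda im,x,y,w,h:cv2.normalize(cv2.resize(im[y:y+h,x:x+w],(400,400),interpolation=cv2.INTER_CUBIC),None,0,255,cv2.NORM_MINMAX)
cv2.imwrite("pics/c4.png",np.hstack([r(s,215,115,40,40),r(t,198,155,40,40)]))
E
```

```text
clock: 7.77
tcp_pos: [0.5061, 0.1835, 0.2859]
orientation: [-3.141, -0.0, 2.964]
wrist_force: [-0.2, 0.2, -0.8]
finger_gap: 0.0153
finger_force: 59.4
shift [-0.0011 -0.0036  0.0031] turn [-0.0001 -0.0003  0.0003] rows 0.035099110662745354 0.005113001446025172
```

View pics/c4.png

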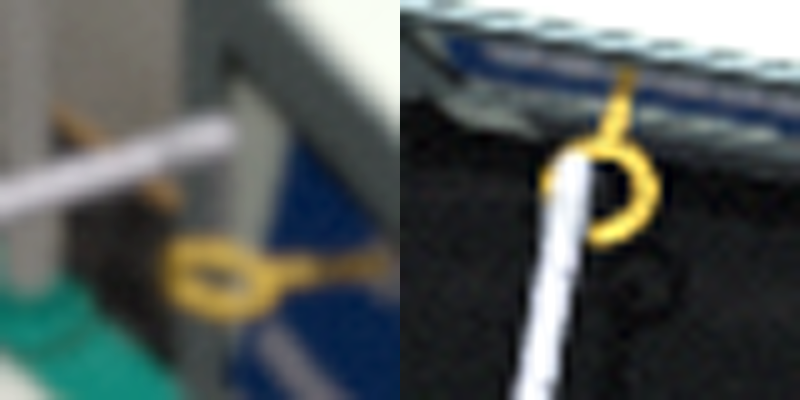

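```bash
python3 - <<'E'
from h import *
ct,cs=cam("top"),cam("scene")
print("end",onz(ct,215.2,170.8,.305),tri(ct,(215.2,170.8),cs,(237.8,128)));e,_=tri(ct,(218,174),cs,(237.2,142.4));print("eye",e)
p=get_state()["tcp_pos"];d=np.array([np.cos(-.178),np.sin(-.178),0]);h=p+d*.161+[0,0,.019];print("FK",h)
for q in(e,h,h-[0,0,.0375]):print(proj(ct,q),proj(cs,q))
E
```

```text
end [0.667026   0.15559503 0.305     ] (array([0.66757379, 0.155035  , 0.30555942]), np.float64(0.0015722537323002545))
eye [0.66424047 0.15347888 0.25398407]
FK [0.66483925 0.15506642 0.3059388 ]
[218.16608254 173.7835163 ] [236.91977278 142.40330743]
[215.329966   171.47517489] [236.82250982 128.21504668]
[217.03875804 173.02993951] [236.7727314  138.29530084]
```

```bash
python3 -m handwheel '[[[0.001,-0.005,0.015],[0,0,0],1],[[0.001,-0.005,0.03],[0,0,0],1],[[0.001,-0.005,0.04],[0,0,0],1],[[0.001,-0.005,0.05],[0,0,0],1],[[0.001,-0.005,0.05],[0,0,0],1]]' && python3 -m handwheel '[[[0,0,0.01],[0,0,0],1],[[0,0,0.02],[0,0,0],1],[[0,0,0.03],[0,0,0],1],[[0,0,0.04],[0,0,0],1],[[0,0,0.05],[0,0,0],1],[[0,0,0.057],[0,0,0],1],[[0,0,0.057],[0,0,0],1],[[0,0,0.057],[0,0,0],1],[[0,0,0.057],[0,0,0],1]]'
```

```text
clock: 8.28
tcp_pos: [0.5057, 0.182, 0.2704]
orientation: [-3.141, -0.001, 2.964]
wrist_force: [-0.4, 0.1, -1.5]
finger_gap: 0.0148
finger_force: 59.4
clock: 9.03
tcp_pos: [0.5059, 0.182, 0.2543]
orientation: [3.141, 0.0, 2.964]
wrist_force: [0.0, 0.2, -0.8]
finger_gap: 0.0152
finger_force: 59.4
```

```bash
python3 -m handwheel '[[[0.008,0,0],[0,0,0],1],[[0.016,0,0],[0,0,0],1],[[0.024,0,0.002],[0,0,0],1],[[0.03,0,0.003],[0,0,0],1],[[0.036,0,0.005],[0,0,0],1],[[0.042,0,0.007],[0,0,0],1],[[0.048,0,0.009],[0,0,0],1],[[0.054,0,0.011],[0,0,0],1],[[0.06,0,0.013],[0,0,0],1],[[0.06,0,0.013],[0,0,0],1]]'
python3 - <<'E'
from h import *
t=get_image("top")[:,:,::-1];s=get_image("scene")[:,:,::-1]
cv2.imwrite("pics/t4.png",t);cv2.imwrite("pics/s4.png",s)
r=lambda im,x,y,w,h:cv2.normalize(cv2.resize(im[y:y+h,x:x+w],(400,400),interpolation=cv2.INTER_CUBIC),None,0,255,cv2.NORM_MINMAX)
cv2.imwrite("pics/c5.png",np.hstack([r(s,215,115,40,40),r(t,198,155,40,40)]))
E
```

```text
clock: 9.87
tcp_pos: [0.4878, 0.1853, 0.2501]
orientation: [-3.142, -0.0, 2.964]
wrist_force: [0.1, 0.5, -2.1]
finger_gap: 0.015
finger_force: 59.3
```

View pics/c5.png

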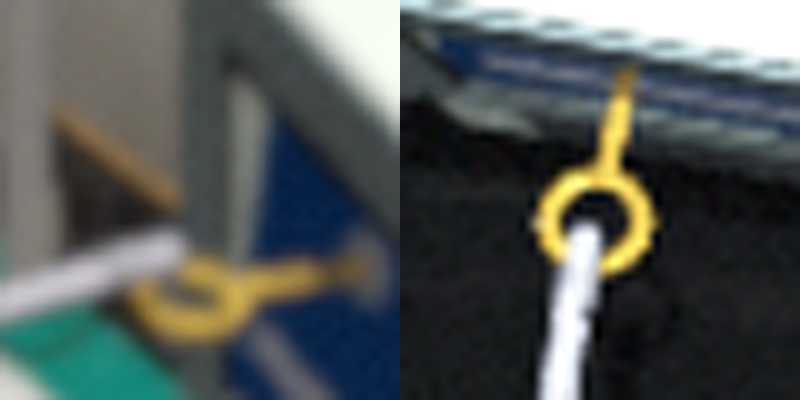

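```bash
python3 -m handwheel '[[[0.006,0,0.002],[0,0,0],1],[[0.012,0,0.005],[0,0,0],1],[[0.018,0,0.007],[0,0,0],1],[[0.024,0,0.009],[0,0,0],1],[[0.024,0,0.009],[0,0,0],1]]' && python3 -m handwheel '[[[0.003,0,0.001],[0,0,0],1],[[0.006,0,0.002],[0,0,0],1]]'
```

```text
clock: 10.38
tcp_pos: [0.4813, 0.1864, 0.2474]
orientation: [-3.142, 0.002, 2.964]
wrist_force: [8.7, -1.0, -3.5]
finger_gap: 0.015
finger_force: 59.0
clock: 10.55
tcp_pos: [0.4799, 0.1866, 0.2468]
orientation: [3.142, 0.002, 2.963]
wrist_force: [11.3, -1.2, -5.1]
finger_gap: 0.0148
finger_force: 58.9
```

```bash
python3 -m handwheel '[[[0.002,0,0.001],[0,0,0],1],[[0.004,0,0.002],[0,0,0],1]]' && python3 -m handwheel '[[[0.002,0,0.001],[0,0,0],1],[[0.004,0,0.002],[0,0,0],1]]'
```

```text
clock: 10.72
tcp_pos: [0.4785, 0.1869, 0.2461]
orientation: [-3.142, 0.001, 2.964]
wrist_force: [7.5, -1.4, -4.8]
finger_gap: 0.015
finger_force: 58.9
clock: 10.88
tcp_pos: [0.4771, 0.1872, 0.2454]
orientation: [-3.141, 0.001, 2.964]
wrist_force: [6.2, -0.6, -4.9]
finger_gap: 0.0152
finger_force: 58.9
```

```bash
python3 -m handwheel '[[[0.002,0,0.001],[0,0,0],1],[[0.004,0,0.002],[0,0,0],1]]' && python3 -m handwheel '[[[0.002,0,0.001],[0,0,0],1],[[0.004,0,0.003],[0,0,0],1]]'
```

```text
clock: 11.05
tcp_pos: [0.4757, 0.1874, 0.2447]
orientation: [-3.141, -0.0, 2.964]
wrist_force: [3.0, 0.7, -4.2]
finger_gap: 0.0145
finger_force: 59.0
clock: 11.22
tcp_pos: [0.4744, 0.1877, 0.2442]
orientation: [3.142, -0.0, 2.964]
wrist_force: [2.7, -0.6, -2.8]
finger_gap: 0.0152
finger_force: 59.2
```

```bash
python3 -m handwheel '[[[0.002,0,0.001],[0,0,0],1],[[0.004,0,0.002],[0,0,0],1]]'
```

```text
clock: 11.38
tcp_pos: [0.4739, 0.1878, 0.2438]
orientation: [3.141, 0.002, 2.964]
wrist_force: [11.5, -1.5, -3.0]
finger_gap: 0.0149
finger_force: 59.2
```

```bash
python3 -m handwheel '[[[0.0005,0,0],[0,0,0],1],[[0.0005,0,0],[0,0,0],1],[[0.0005,0,0],[0,0,0],1]]'
```

```text
clock: 11.63
tcp_pos: [0.4739, 0.1878, 0.2439]
orientation: [3.141, 0.002, 2.963]
wrist_force: [10.4, -1.1, -3.6]
finger_gap: 0.0148
finger_force: 59.1
```

```bash
python3 -m handwheel '[[[0.001,0,0],[0,0,0],1],[[0.0015,0,0],[0,0,0],1],[[0.0015,0,0],[0,0,0],1]]'
```

```text
clock: 11.88
tcp_pos: [0.4738, 0.1877, 0.2439]
orientation: [3.141, 0.003, 2.963]
wrist_force: [14.5, -2.4, -4.3]
finger_gap: 0.0149
finger_force: 59.0
```

```bash
python3 -m handwheel '[[[0.0005,0,0],[0,0,0],1],[[0.0005,0,0],[0,0,0],1],[[0.0005,0,0],[0,0,0],1],[[0.0005,0,0],[0,0,0],1],[[0.0005,0,0],[0,0,0],1],[[0.0005,0,0],[0,0,0],1],[[0.0005,0,0],[0,0,0],1],[[0.0005,0,0],[0,0,0],1],[[0.0005,0,0],[0,0,0],1]]'
python3 - <<'E'
from h import *
t=get_image("top")[:,:,::-1];s=get_image("scene")[:,:,::-1]
cv2.imwrite("pics/t5.png",t);cv2.imwrite("pics/s5.png",s)
r=lambda im,x,y,w,h:cv2.normalize(cv2.resize(im[y:y+h,x:x+w],(400,400),interpolation=cv2.INTER_CUBIC),None,0,255,cv2.NORM_MINMAX)
cv2.imwrite("pics/c6.png",np.hstack([r(s,210,115,40,40),r(t,198,155,40,40)]))
p=get_state()["tcp_pos"];d=np.array([np.cos(-.178),np.sin(-.178),0]);h=p+d*.161+[0,0,-.001];print("FK hook",h,"eye if prong at rim",h+d*.0085)
E
```

```text
clock: 12.63
tcp_pos: [0.4737, 0.1878, 0.244]
orientation: [3.141, 0.003, 2.963]
wrist_force: [15.5, -2.0, -4.2]
finger_gap: 0.0152
finger_force: 59.0
FK hook [0.63220136 0.15924568 0.24294333] eye if prong at rim [0.64056705 0.15774066 0.24294333]
```

View pics/c6.png

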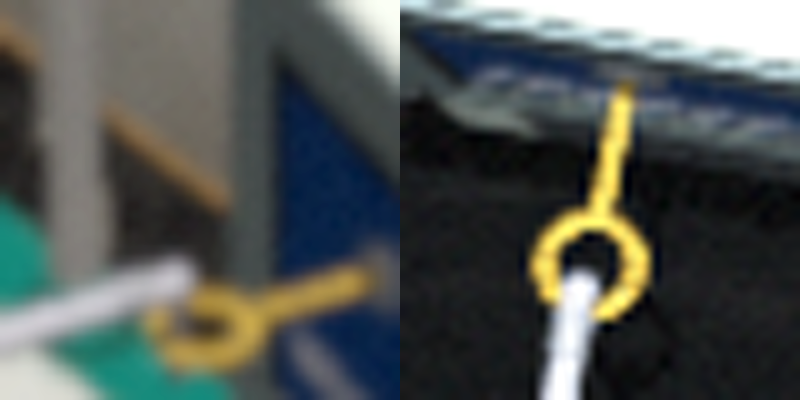

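```bash
python3 -m handwheel '[[[-0.005,0,0],[0,0,0],1],[[-0.01,0,0],[0,0,0],1],[[-0.02,0,0],[0,0,0],1],[[-0.03,0.002,0],[0,0,0],1],[[-0.032,0.004,0],[0,0,0],1],[[-0.032,0.004,0],[0,0,0],1]]' && python3 -m handwheel '[[[0,0,-0.015],[0,0,0],1],[[0,0,-0.03],[0,0,0],1],[[0,0,-0.05],[0,0,0],1],[[0,0,-0.08],[0,0,0],1],[[0,0,-0.12],[0,0,0],1],[[0,0,-0.16],[0,0,0],1],[[0,0,-0.2],[0,0,0],1],[[0,0,-0.25],[0,0,0],1],[[0,0,-0.28],[0,0,0],1],[[0,0,-0.28],[0,0,0],1]]'
```

```text
clock: 13.23
tcp_pos: [0.4824, 0.1875, 0.2435]
orientation: [-3.141, -0.0, 2.964]
wrist_force: [-1.0, -0.1, -2.3]
finger_gap: 0.0151
finger_force: 59.3
clock: 14.07
tcp_pos: [0.4827, 0.1876, 0.3304]
orientation: [3.14, 0.003, 2.964]
wrist_force: [0.4, -0.4, -0.8]
finger_gap: 0.0151
finger_force: 59.3
```

```bash
python3 - <<'E'
from h import *
go([.463,-.2607,.335],down(-.126))
E
```

```text
shift [-0.1998 -1.4824 -0.0169] turn [ 0.0009  0.0018 -0.033 ] rows 10.762162754305109 0.41553927096481824
```

```bash
python3 -m handwheel '[[[0.05,-0.02,0],[0,0,0],1],[[0.08,-0.1,0],[0,0,0],1],[[0.08,-0.2,0],[0,0,0],1],[[0.06,-0.32,0],[0,0,0],1],[[0.03,-0.44,0],[0,0,0],1],[[0,-0.56,0],[0,0,0],1],[[-0.03,-0.68,0],[0,0,0],1],[[-0.05,-0.75,0],[0,0,0],1],[[-0.05,-0.75,0],[0,0,0],1]]'
python3 - <<'E'
from h import *
go([.463,-.2607,.2],down(-.126))
for n in("top","scene"):
    im=get_image(n);cv2.imwrite(f"pics/{n}6.png",im[:,:,::-1])
    o=[]
    for a in(im[:,:,::-1],cv2.imread(f"pics/{n[0]}5.png"),cv2.imread(f"pics/{n[0]}4.png")):
        a=np.ascontiguousarray(a);x,y,w,h=(205,165,25,30)if n=="top" else (215,130,40,25)
        m=cv2.inRange(cv2.cvtColor(a[y:y+h,x:x+w],cv2.COLOR_BGR2HSV),(18,110,90),(35,255,255));v,u=np.nonzero(m);o.append((u.mean()+x,v.mean()+y,u.min()+x,v.max()+y,len(u)))
    print(n,np.round(o,1))
E
```

```text
clock: 14.82
tcp_pos: [0.4572, -0.04, 0.327]
orientation: [-3.141, -0.001, 2.96]
wrist_force: [-0.7, 0.7, -1.4]
finger_gap: 0.0148
finger_force: 59.4
shift [-0.1521 -0.7197  0.4239] turn [-0.0006 -0.0004 -0.0353] rows 6.108133174580987 0.4442153597370703
top [[217.1 178.1 211.  186.  105. ]
 [217.5 177.2 211.  186.   92. ]
 [217.7 174.2 212.  182.   78. ]]
scene [[236.8 146.1 230.  151.   54. ]
 [235.  146.4 227.  151.   71. ]
 [236.3 144.6 228.  148.   58. ]]
```

```bash
python3 -m handwheel '[[[-0.02,-0.1,0.03],[0,0,-0.005],1],[[-0.05,-0.22,0.08],[0,0,-0.015],1],[[-0.08,-0.34,0.14],[0,0,-0.025],1],[[-0.1,-0.45,0.2],[0,0,-0.035],1],[[-0.12,-0.55,0.27],[0,0,-0.035],1],[[-0.14,-0.65,0.34],[0,0,-0.035],1],[[-0.15,-0.7,0.4],[0,0,-0.035],1],[[-0.152,-0.72,0.424],[0,0,-0.035],1],[[-0.152,-0.72,0.424],[0,0,-0.035],1],[[-0.152,-0.72,0.424],[0,0,-0.035],1]]'
python3 - <<'E'
from h import *
go([.463,-.2607,.075],down(-.126))
c=cam("wrist");im=get_image("wrist");cv2.imwrite("pics/w7.png",im[:,:,::-1]); print(get_state()["orientation"])
E
```

```text
clock: 15.75
tcp_pos: [0.4643, -0.2562, 0.2009]
orientation: [3.141, -0.0, 3.019]
wrist_force: [0.5, 0.2, -1.4]
finger_gap: 0.0151
finger_force: 59.5
shift [ 0.0024 -0.0157  0.4196] turn [ 0.0003 -0.      0.0025] rows 3.0210569237833313 0.0313523163899359
[-3.14140512e+00  1.12323397e-03  3.01987528e+00]
```

View pics/w7.png

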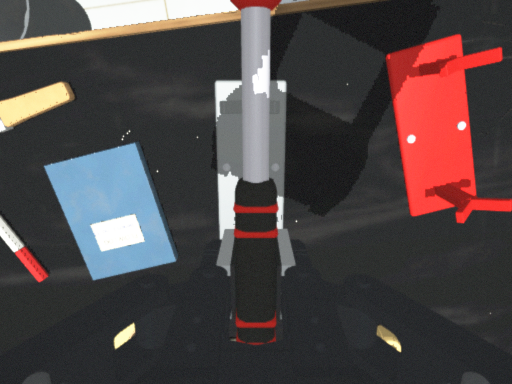

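```bash
python3 -m handwheel '[[[0.002,-0.016,0.08],[0,0,0.002],1],[[0.002,-0.016,0.18],[0,0,0.002],1],[[0.002,-0.016,0.28],[0,0,0.002],1],[[0.002,-0.016,0.36],[0,0,0.002],1],[[0.002,-0.016,0.41],[0,0,0.002],1],[[0.002,-0.016,0.42],[0,0,0.002],1],[[0.002,-0.016,0.42],[0,0,0.002],1],[[0.002,-0.016,0.42],[0,0,0.002],1]]'
python3 - <<'E'
from h import *
go([.463,-.2607,.052],down(-.126))
E
```

```text
clock: 16.47
tcp_pos: [0.4637, -0.2618, 0.0764]
orientation: [-3.141, 0.002, 3.017]
wrist_force: [0.1, 0.3, -2.1]
finger_gap: 0.0151
finger_force: 59.5
shift [0.0029 0.0033 0.0812] turn [-0.0006  0.0013  0.0006] rows 0.5852872955126096 0.019681450578563155
```

```bash
python3 -m handwheel '[[[0.002,0.0033,0.015],[0,0,0],1],[[0.002,0.0033,0.03],[0,0,0],1],[[0.002,0.0033,0.045],[0,0,0],1],[[0.002,0.0033,0.06],[0,0,0],1],[[0.002,0.0033,0.07],[0,0,0],1],[[0.002,0.0033,0.08],[0,0,0],1],[[0.002,0.0033,0.08],[0,0,0],1]]'  && python3 -m handwheel '[[[0,0,0.005],[0,0,0],1],[[0,0,0.01],[0,0,0],1],[[0,0,0.01],[0,0,0],1]]'
```

```text
clock: 17.05
tcp_pos: [0.462, -0.2608, 0.0496]
orientation: [3.141, -0.001, 3.016]
wrist_force: [0.0, 1.4, -2.1]
finger_gap: 0.0152
finger_force: 59.5
clock: 17.3
tcp_pos: [0.4622, -0.2609, 0.0472]
orientation: [3.142, -0.0, 3.016]
wrist_force: [-0.6, -0.3, -3.1]
finger_gap: 0.0148
finger_force: 59.5
```

Step down the last millimetres until the forks take the load.

```bash
python3 -m handwheel '[[[0,0,0.003],[0,0,0],1],[[0,0,0.003],[0,0,0],1]]'  && python3 -m handwheel '[[[0,0,0.003],[0,0,0],1],[[0,0,0.003],[0,0,0],1]]'
```

```text
clock: 17.47
tcp_pos: [0.4623, -0.261, 0.0466]
orientation: [-3.141, 0.0, 3.016]
wrist_force: [-0.4, -0.1, -2.3]
finger_gap: 0.0147
finger_force: 59.7
clock: 17.63
tcp_pos: [0.4624, -0.2611, 0.0464]
orientation: [-3.141, 0.0, 3.016]
wrist_force: [-4.3, 2.4, 6.8]
finger_gap: 0.0151
finger_force: 60.9
```

```bash
python3 -m handwheel '[[[0,0,0],[0,0,0],0.6],[[0,0,0],[0,0,0],0.5],[[0,0,0],[0,0,0],0.3],[[0,0,0],[0,0,0],0],[[0,0,0],[0,0,0],-0.5],[[0,0,0],[0,0,0],-1],[[0,0,0],[0,0,0],-1],[[0,0,0],[0,0,0],-1],[[0,0,0],[0,0,0],-1],[[0,0,0],[0,0,0],-1]]' && python3 -m handwheel '[[[0,0,-0.03],[0,0,0],-1],[[0,0,-0.09],[0,0,0],-1],[[0,0,-0.2],[0,0,0],-1],[[0,0,-0.32],[0,0,0],-1],[[0,0,-0.44],[0,0,0],-1],[[0,0,-0.54],[0,0,0],-1],[[0,0,-0.58],[0,0,0],-1],[[0,0,-0.58],[0,0,0],-1],[[0,0,-0.58],[0,0,0],-1]]'
python3 - <<'E'
from h import *
st=get_state();c=cam("wrist",st);im=get_image("wrist")[:,:,::-1].copy();cv2.imwrite("pics/w8.png",im)
hsv=cv2.cvtColor(im,cv2.COLOR_BGR2HSV)
m=cv2.inRange(hsv,(0,120,70),(8,255,255))|cv2.inRange(hsv,(172,120,70),(180,255,255));m[:,:200]=0;m[:,310:]=0
n,_,s,ce=cv2.connectedComponentsWithStats(m)
for i in range(1,n):
    if s[i,4]>15:print(s[i],ce[i],onz(c,*ce[i],.065))
for r in(95,110,260,290,320):
    g=hsv[r,225:285,2].astype(int);print(r,g[::2])
im=get_image("top");s2=np.ascontiguousarray(im[165:195,205:230,::-1]);m=cv2.inRange(cv2.cvtColor(s2,cv2.COLOR_BGR2HSV),(18,110,90),(35,255,255));v,u=np.nonzero(m);print("ring",u.mean()+205,v.mean()+165,v.max()+165)
E
```

```text
clock: 18.47
tcp_pos: [0.4623, -0.2609, 0.0456]
orientation: [-3.142, 0.0, 3.016]
wrist_force: [0.2, -0.1, -0.4]
finger_gap: 0.0855
finger_force: 0.0
clock: 19.22
tcp_pos: [0.4623, -0.2609, 0.2199]
orientation: [-3.141, 0.001, 3.016]
wrist_force: [0.4, -0.3, -0.6]
finger_gap: 0.0854
finger_force: 0.0
[242  33  27  28 602] [254.77906977  47.08139535] [ 0.35604823 -0.24870719  0.065     ]
[246 141  19   5  78] [255.23076923 143.29487179] [ 0.43529738 -0.25831946  0.065     ]
[246 153  19   4  72] [255.25       154.47222222] [ 0.44532023 -0.25956538  0.065     ]
[247 196  17   5  60] [254.73333333 197.83333333] [ 0.48595791 -0.26517486  0.065     ]
[247 206  18   5  75] [255.57333333 208.29333333] [ 0.49633276 -0.26568695  0.065     ]
95 [241 241 232 127 111 108 109 106 107 110 107 108 111 145 159 169 163 150
 120 108 110 107 109 107 107 108 108 107 110 110]
110 [109  96  94 100  99  97  95  98  97  95  95  96 105 144 154 165 159 151
 115  95  98  93  95  97  95  96  96 104  96  98]
260 [ 42  44  43  43  41  42  44  43  43  43  40  40  46 187 253 255 255 249
  90  23  45  46  43  44  43  39  37  36  36  42]
290 [ 44  40  46  42  41  39  45  45  42  43  41  44  40 151 253 255 255 248
  93  43  42  41  42  45  41  42  44  43  43  40]
320 [ 38  42  41  41  44  41  41  38  42  46  45  42  47 125 250 252 253 244
  97  45  46  47  45  45  44  46  45  38  46  45]
ring 217.1238095238095 178.06666666666666 186
```

```bash
python3 - <<'E'
from h import *
for f in("w1","w8"):
    im=cv2.imread(f"pics/{f}.png");hsv=cv2.cvtColor(im,cv2.COLOR_BGR2HSV)
    m=cv2.inRange(hsv,(0,120,70),(8,255,255))|cv2.inRange(hsv,(172,120,70),(180,255,255));m[:,:200]=0;m[:,310:]=0
    n,_,s,ce=cv2.connectedComponentsWithStats(m);print(f,[(ce[i].round(1).tolist(),s[i,2:4].tolist()) for i in range(1,n) if s[i,4]>15])
    r=hsv[225:360,250:260,2].max(1);w=np.nonzero(r>150)[0]+225;print(w.min(),w.max())
    print("plate cols",np.nonzero(hsv[225,:,2]>150)[0][[0,-1]] if 1 else 0, "plate rows",np.nonzero(hsv[60:260,232,2]>80)[0][[0,-1]]+60)
E
```

```text
w1 [([251.5, 60.1], [26, 27]), ([252.0, 154.5], [19, 4]), ([252.1, 165.6], [19, 4]), ([252.7, 208.4], [18, 5]), ([252.5, 218.5], [18, 4])]
227 336
plate cols [  7 282] plate rows [ 88 254]
w8 [([254.8, 47.1], [27, 28]), ([255.2, 143.3], [19, 5]), ([255.2, 154.5], [19, 4]), ([254.7, 197.8], [17, 5]), ([255.6, 208.3], [18, 5])]
225 328
plate cols [ 13 285] plate rows [ 82 248]
```

```bash
python3 -c "
from plant import *
print(finish_job())"
```

```text
the job is handed in; nothing more can be done
None
```

I pulled the flap shut past its catch, held it at about 15 N for 0.75 s, unhooked, laid the pole back in the cradle, and handed the job in at about 19 s. The last camera check showed the flap still shut and the pole seated; no verdict was returned.

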